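Locate a flow-cell body in the corner of its assembly jig

TASK

Lower the loose drilled backplate over the two dowel pins of the assembly jig until it lies flush on the jig, either way round. Then stand the flow-cell body (the metal block with the round window on top) on the plate, its hose barbs pointing away from the jig's end fence, and press it into the corner so that it bears firmly on both fences at once. Finish while still holding it pressed there, flat on the plate, as a colleague would need it to drive the screws; do not knock the two small glass vials.

Things in the scene. Friction and masses are not known exactly. Their poses are not given: they have to be found in the camera images.
- jig: fixed assembly jig: dark steel base 86 x 150 mm (own x -38 to +48, y -80 to +70 mm), its top face 15 mm above the worktop. Origin: on the worktop midway between its two dowel pins; z up. Pins: 8 mm diameter, tapered noses, 10 mm tall above that face, at (0, +50) and (0, -50) mm. Two fences form a corner at its +x, -y end, open towards -x, +y
- seat (a point): point on the jig's top face midway between its two pins, 15 mm above the jig's origin: the backplate's origin comes here
- corner (a point): point where the planes of the two fences' inner faces meet, at the height of the seated backplate's top (27 mm above the worktop): (+32, -64, 27) mm in the jig's frame. Axes as the jig's
- side_fence: fixed steel fence of the jig, 12 mm thick, 38 mm long along jig y (-62 to -24 mm), 28 mm tall: its top is 43 mm above the worktop, 16 mm above the seated plate. Its bearing face looks to jig -x, in the plane jig x = +32 mm. Origin: middle of the foot of that face. Axes as the jig's
- end_fence: fixed steel fence at the jig's end, 12 mm thick, 34 mm long along jig x (-6 to +28 mm), as tall as the side fence. Its bearing face looks to jig +y, in the plane jig y = -64 mm. Origin: middle of the foot of that face. Axes as the jig's
- backplate: loose aluminium plate 56 (x) x 120 (y) x 12 (z) mm, 0.17 to 0.34 kg, flat on the worktop. Origin: centre of its underside. Two through holes, 9.5 mm diameter, at (0, +50) and (0, -50) mm; a half turn makes no difference. Seated it leaves 4 mm to the fences. Grip it across the 56 mm width at mid-length, where the jig has no fence
- flow_cell_body: loose aluminium block 36 (x) x 52 (y) x 46 (z) mm, 0.17 to 0.34 kg, upright on the worktop: window and four screw holes on top, two brass hose barbs 14 mm out of its +y face, 22 mm up. Origin: centre of its underside; in the corner it is at (+14, -38, 27) mm in the jig's frame, axes along the jig's. Gripped by its top 26 mm, across 36 mm, fingers clear the fences
- barbs (a point): point midway between the tips of the two hose barbs of the flow-cell block, at (0, +40, 22) mm in the block's frame
- vial_a: bystander: crimp-capped glass vial, 18 mm diameter, 34 mm tall, standing on the worktop near the jig; origin: centre of its underside
- vial_b: bystander: smaller crimp-capped glass vial, 16 mm diameter, 31 mm tall, standing on the worktop near the jig; origin: centre of its underside

How it is judged (in metres and radians):
On the way:
1. the backplate lies flush on the jig, over both pins (z of backplate in the frame of jig between 0.0135 and 0.0165 m and horizontal distance between backplate and seat below 0.003 m and angle between the y axis of backplate and the y axis of jig, either way round below 0.05 rad and angle between backplate's own z axis and vertical below 0.03 rad), for 0.2 s.
At the end, for the whole second after the job is handed in: Backplate flush and square on the pins (1.5 mm, 3 mm, 0.05 rad); block flat on it (2 mm), square (0.05 rad), barbs away from the end fence, within 2.5 mm of its place in the corner, pressing on each fence with over 2 N, at rest, the fingers still holding or pushing it with over 2 N (all of step 1 and x of flow_cell_body in the frame of jig between 0.0115 and 0.0165 m and y of flow_cell_body in the frame of jig between -0.0405 and -0.0355 m and z of flow_cell_body in the frame of jig between 0.0255 and 0.029 m and angle between flow_cell_body's own z axis and vertical below 0.05 rad and angle between the y axis of flow_cell_body and the y axis of jig, either way round below 0.05 rad and y of barbs in the frame of jig above -0.02 m and contact force between flow_cell_body and side_fence above 2 N and contact force between flow_cell_body and end_fence above 2 N and contact force between flow_cell_body and the fingers above 2 N and linear speed of flow_cell_body below 0.01 m/s); the arm keeps its last pose, push and grip.
It fails at once if a glass vial is knocked over or shoved more than 15 mm (distance of any of vial_a, vial_b from where it was at the start of the episode above 0.015 m or angle between any of vial_a, vial_b's own z axis and vertical above 0.5 rad).
It also fails if it takes over 64 s, if anything falls off the work surface, if the arm or the gripper's body presses on something with over 40 N, if the wrist force passes 120 N, or if a joint passes its speed limit or range.

ROBOT

A 6-joint arm with a two-finger parallel gripper is mounted at the origin on a cart in front of the work surface, level with it; the furniture and walls round the work are solid. World frame = base frame: x ahead of the robot, y to its left, z up, the work surface at z = 0. Lengths are in mm, angles in rad, forces in N, time in s.
With the tool pointing down it reaches from about 350 to 975 mm from the base axis. Payload 17.4 kg.
Tool frame: the origin (TCP) lies between the finger pads; the fingertips stand 8 mm ahead of it and the grasp point (between the pads) lies 11 mm behind it (r.tip_reach is the distance from the TCP to the fingertips, in mm); z points along the fingers, y is the line along which they close (so a half turn about z gives the same grasp; the last joint's range is limited). The gripper opens to 85 mm and grips with 20 to 120 N. Pads are 22 mm wide; open, the fingers measure 114 mm over their backs; the gripper's body (76 mm by 85 mm) begins 54 mm behind the grasp point. The pads swing forward as they close: fully open they stand 13 mm farther back than shut.
Start: joints at [-0.038, 0.116, 1.442, -0, 1.584, -0.038], TCP at [675.006, -0.009, 239.303] pointing down, gripper open.
Joint ranges: [-2.83, 2.83], [-0.83, 2.19], [0.07, 2.5], [-1.14, 4.28], [0.01, 3], [-2.97, 2.97]. Speed limits (rad/s): [1.89, 1.89, 2.22, 3.14, 3.14, 3.14].

INTERFACE

Orientations are given as a unit quaternion [x, y, z, w].
In Python, from plant import r gives the robot as it stands. The module is installed in compiled form; this text tells all that it offers.
- The arm moves only by the shell command python3 -m handwheel 'ROWS' [OPENING]. ROWS is JSON, a list of rows, each an object of numbers: "dx", "dy", "dz": the shift along the tool's x, y, z in units of 30 mm (1.0 is 30 mm); "ax", "ay", "az": the turn, a rotation vector about the tool's x, y, z in units of 5 degrees (1.0 is 5 degrees). In form: [{"dx": .., "dy": .., "dz": .., "ax": .., "ay": .., "az": ..}, ...]. A call has 1 to 5 rows; each row shifts and turns the commanded pose from where the row before left it, along the tool's axes as they then stand; what a row does not reach is not made up. A row lasts 1/12 s, in which the tool goes at most 41.7 mm and 7.16 degrees, less where a joint would pass 70% of its speed; a pose out of reach is approached as far as the arm can. A call is refused whole if a number of a shift passes 1 or a number of a turn 1, either way. A call with a gripper value outside its range is refused whole. OPENING is the finger opening in mm, from 0 to 85.4, set as the call begins (- or left out, the last holds). The fingers move at their own pace and stop on an object; the grip force is fixed at half the most. Time passes only in rows, so rows that do not move let the fingers close. It gives the time, the measured TCP pose, the force, the opening and the grip force at its end, in the units of the state.
- r.observe(): the state, without advancing time (a new reading comes with each control period).
- r.capture(name): name is "scene" or "side" or "wrist"; returns the picture (420x560x3 uint8, red, green, blue); there is no depth.
- r.calibration(name): a dict with "intrinsics" (3x3 intrinsics, pixels), "R" (3x3) and "t" (3): a world point X has camera coordinates R X + t. Camera axes: x right, y down, z forward; pixel columns grow to the right and rows downward; lengths in mm; the calibration is good to about 2 mm. A picture is of the moment at which its call begins: read the wrist's pose just before it. calibration takes no time and is no camera call; for the wrist camera it gives the pose at the moment of the call.
- r.hand_in(): hands the job in; it is judged then, once.
The state is a dict: "time_s": time; "joint_pos": joint angles; "qvel": joint speeds; "joint_torque": joint torques, N m; "ee_pos": TCP position; "tcp_rot": TCP orientation; "wrist_force": force on the tool from outside, world axes, zero at the start; "ft_torque": the same for the moment, N m; "gripper_width": finger opening in mm; "grip_force": force on a finger pad.
Only numpy, scipy, OpenCV 4.12 (cv2) and the standard library are available. Lean on these libraries where they do the work, as an engineer would, in place of code of your own. Each camera call takes 0.05 s, during which the arm holds its last target. There are 200 camera calls.

## Working session

There is one attempt and no reset: what is moved stays moved. The work goes in short steps, Python scripts to look and compute and a shell command to move; the robot and the scene stay as the last step left them, time stands still between calls to the robot, and variables do not carry over. Pictures are saved under pics/ and viewed, at most 10 in all, crops included, and the job is handed in when it is done.

```bash
mkdir -p pics
cat > h.py <<'E'
import numpy as np, cv2
from plant import r
from scipy.spatial.transform import Rotation as Ro
def snap(name,fn):
    c=r.calibration(name); im=np.asarray(r.capture(name)); cv2.imwrite('pics/'+fn+'.png',im[:,:,::-1]); np.savez('pics/'+fn+'.npz',K=c['intrinsics'],R=c['R'],t=c['t']); return im,c
def load(fn):
    return cv2.imread('pics/'+fn+'.png'),np.load('pics/'+fn+'.npz')
def ray(c,u,v,z):
    K,R,t=[np.array(c[k],float) for k in('K','R','t')]
    C=-R.T@t; d=R.T@np.linalg.inv(K)@np.array([u,v,1.]); return C+d*(z-C[2])/d[2]
E
python3 - <<'E'
from h import *
for n in('scene','side','wrist'):
    im,c=snap(n,n+'0'); print(n,np.round(-np.array(c['R']).T@c['t']),np.round(np.array(c['R']),2).tolist(),c['intrinsics'][0][0])
print(r.observe())
E
```

```text
scene [ 171. -683.  688.] [[0.72, -0.7, -0.0], [-0.51, -0.53, -0.68], [0.47, 0.49, -0.73]] 393.7988605608639
side [331. 408. 538.] [[-0.93, -0.36, 0.02], [-0.22, 0.52, -0.83], [0.28, -0.78, -0.56]] 454.0861809253249
wrist [675.  79. 373.] [[1.0, 0.0, -0.0], [0.0, -0.95, 0.3], [-0.0, -0.3, -0.95]] 345.66556004333944
{'time_s': 0.15, 'joint_pos': array([-3.77795626e-02,  1.16374145e-01,  1.44210531e+00,  2.91885861e-05,
        1.58400098e+00, -3.78415429e-02]), 'qvel': array([ 3.38633738e-05, -1.20550354e-03, -2.08007887e-03, -6.75746079e-05,
        4.31431129e-04,  1.33216429e-03]), 'joint_torque': array([ 7.81324125e-04, -7.32512355e+01, -6.32847619e+01, -3.31336332e-05,
        5.00968890e-03,  2.64853352e-04]), 'ee_pos': array([6.74864200e+02, 1.82250862e-02, 2.38736915e+02]), 'tcp_rot': array([ 7.07084666e-01,  7.07128756e-01, -2.91087229e-04, -3.35440408e-04]), 'wrist_force': array([-0.09280152, -0.14566963,  0.16318639]), 'ft_torque': array([ 0.03056421,  0.0065059 , -0.0202674 ]), 'grip_force': 0.0, 'gripper_width': 85.32822520615895}
```

View pics/scene0.png

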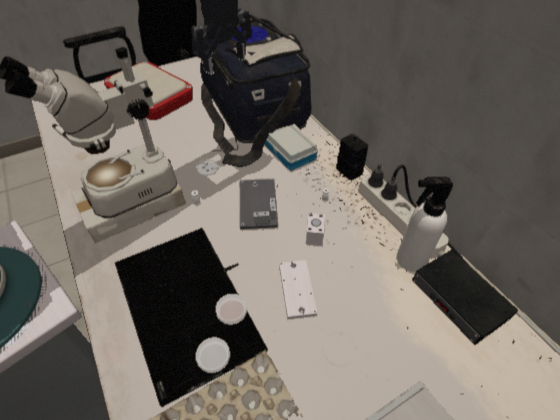

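View pics/wrist0.png

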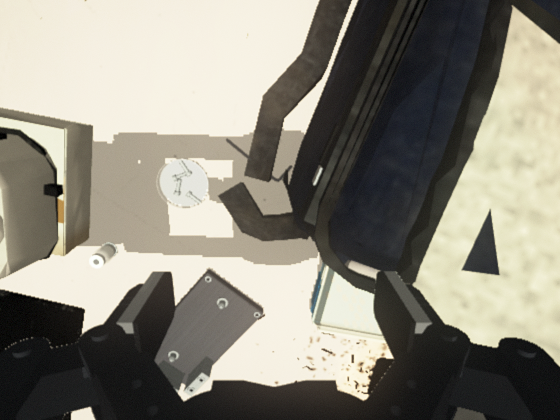

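Run:
```python
from h import *
im,c=load('scene0')
for n,u,v,z in [('jig',258,203,15),('cell',316,222,46),('plate',297,288,12),('vA',196,197,20),('vB',325,195,20),('pinfar',258,186,25),('hole1',293,265,12),('hole2',302,310,12)]:
    print(n,ray(c,u,v,z).round())
cv2.imwrite('pics/sc_crop.png',cv2.resize(im[160:330,170:350],None,fx=3.3,fy=3.3,interpolation=cv2.INTER_CUBIC))
im,c=load('side0')
```

```text
jig [ 575. -206.   15.]
cell [ 608. -355.   46.]
plate [ 479. -424.   12.]
vA [481. -93.  20.]
vB [ 703. -301.   20.]
pinfar [ 607. -172.   25.]
hole1 [ 512. -381.   12.]
hole2 [ 452. -463.   12.]
```

View pics/sc_crop.png

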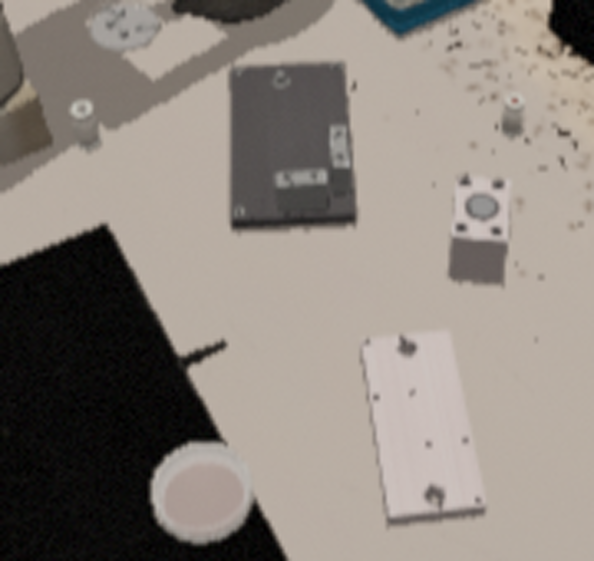

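View pics/side0.png

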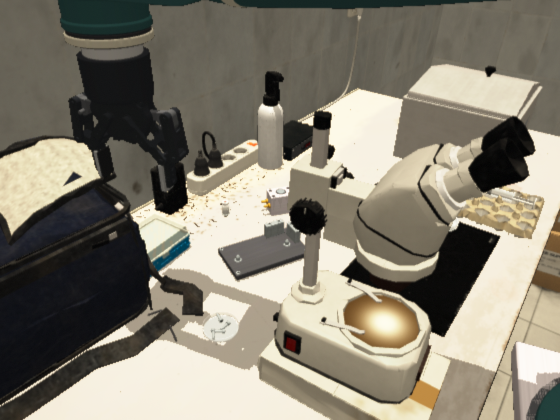

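The scene crop shows the jig at pixel (258,203), with its fences at the near end and on the right. The cell (316,222), plate (297,288) and vials (196,197) and (325,195) are all visible. In the side view, the barbs at (266,204) point away from the camera that took the crop, along jig +y. Next I move so the wrist camera looks down on all of it.

```bash
python3 -m handwheel '[{"dx":-1,"dy":-0.35},{"dx":-1,"dy":-0.35},{"dx":-1,"dy":-0.35},{"dx":-1,"dy":-0.35},{"dx":-1,"dy":-0.35}]'
python3 -m handwheel '[{"dx":-1,"dy":-0.35},{"dx":-1,"dy":-0.35},{"dx":-1,"dy":-0.35},{"dx":-1,"dy":-0.35},{"dx":-1,"dy":-0.35}]'
python3 -m handwheel '[{"dx":-1,"dy":-0.35},{"dx":-1,"dy":-0.35},{"dx":-1,"dy":-0.35},{"dx":0},{"dx":0}]'
python3 -c "
from h import *
snap('wrist','w1')
print(r.observe()['ee_pos'],r.observe()['tcp_rot'])"
```

```text
[ 6.74895927e+02 -2.16175280e-02  2.38844133e+02] [ 7.07114921e-01  7.07098550e-01 -2.47466273e-04 -2.59097307e-04]invalid input
invalid input
invalid input
```

View pics/w1.png

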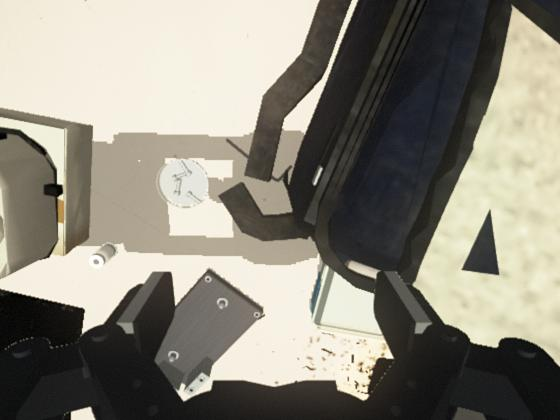

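The picture is unchanged because the moves were refused, probably for missing keys. I'll retry with all six given.

```bash
python3 -m handwheel '[{"dx":-1,"dy":-0.35,"dz":0,"ax":0,"ay":0,"az":0},{"dx":-1,"dy":-0.35,"dz":0,"ax":0,"ay":0,"az":0},{"dx":-1,"dy":-0.35,"dz":0,"ax":0,"ay":0,"az":0},{"dx":-1,"dy":-0.35,"dz":0,"ax":0,"ay":0,"az":0},{"dx":-1,"dy":-0.35,"dz":0,"ax":0,"ay":0,"az":0}]'
```

```text
time_s: 0.62
ee_pos: [621.8, -151.2, 239.2]
tcp_rot: [0.707, 0.707, -0.0, -0.0]
wrist_force: [0.2, 0.2, -0.2]
gripper_width: 85.6
grip_force: 0.0
```

```bash
python3 -m handwheel '[{"dx":-1,"dy":-0.35,"dz":0,"ax":0,"ay":0,"az":0},{"dx":-1,"dy":-0.35,"dz":0,"ax":0,"ay":0,"az":0},{"dx":-1,"dy":-0.35,"dz":0,"ax":0,"ay":0,"az":0},{"dx":-1,"dy":-0.35,"dz":0,"ax":0,"ay":0,"az":0},{"dx":-1,"dy":-0.35,"dz":0,"ax":0,"ay":0,"az":0}]' | grep pos
python3 -m handwheel '[{"dx":-1,"dy":-0.35,"dz":0,"ax":0,"ay":0,"az":0},{"dx":-1,"dy":-0.35,"dz":0,"ax":0,"ay":0,"az":0},{"dx":-1,"dy":-0.35,"dz":0,"ax":0,"ay":0,"az":0},{"dx":0,"dy":0,"dz":0,"ax":0,"ay":0,"az":0},{"dx":0,"dy":0,"dz":0,"ax":0,"ay":0,"az":0}]'
python3 -c "
from h import *
snap('wrist','w1')
im,c=load('w1');cv2.imwrite('pics/w1b.png',cv2.resize(im[:,20:480],None,fx=1.42,fy=1.42,interpolation=cv2.INTER_CUBIC))"
```

```text
ee_pos: [569.2, -301.4, 239.3]
time_s: 1.45
ee_pos: [537.8, -391.3, 238.8]
tcp_rot: [0.708, 0.706, -0.0, -0.0]
wrist_force: [0.3, 0.3, 0.8]
gripper_width: 85.3
grip_force: 0.0
```

View pics/w1b.png

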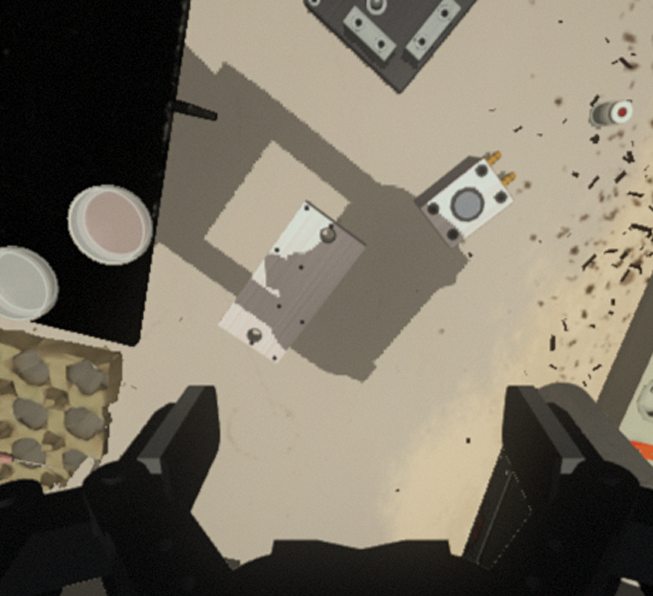

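The wrist view, in crop pixels, shows the plate with holes near (327,234) and (254,335). The cell top is centred at (467,204), with its barbs to the upper right at (500,168). The jig's fences are at the top at (370,35) and (435,27), and vial B is at (615,113). I'll refine these numerically and then fly over the jig for its own picture.

```bash
cat >> h.py <<'E'
def dark(im,c,u,v,z,w=9,th=0.6):
    # centroid of dark pixels in window
    g=cv2.cvtColor(im,cv2.COLOR_BGR2GRAY).astype(float); u,v=int(round(u)),int(round(v))
    p=g[v-w:v+w+1,u-w:u+w+1]; m=(p<th*np.median(p)).astype(np.uint8)
    n,l,s,ce=cv2.connectedComponentsWithStats(m)
    k=1+np.argmax(s[1:,4]); uv=ce[k]+[u-w,v-w]; return uv,s[k,4],ray(c,*uv,z)
E
python3 - <<'E'
from h import *
im,c=load('w1')
f=lambda a,b:(a/1.42+20,b/1.42)
H=[]
for p in[(327,234),(254,335)]:
    uv,a,X=dark(im,c,*f(*p),10); print(uv.round(1),a,X.round(1)); H.append(X)
print('sep',np.linalg.norm(H[0]-H[1]),'mid',(H[0]+H[1])/2)
for n,p in dict(c1=(308,201),c2=(366,243),c3=(276,361),c4=(219,324)).items(): print(n,ray(c,*f(*p),12).round(1))
B=[]
for n,p in dict(s1=(433,209),s2=(482,171),s3=(503,199),s4=(453,235)).items():
    uv,a,X=dark(im,c,*f(*p),46,6); print(n,uv.round(1),a,X.round(1)); B.append(X)
print('cell',np.mean(B,0))
print('win',ray(c,*f(467,204),46),'barbs',ray(c,*f(493,160),22),ray(c,*f(509,180),22))
print('vB',ray(c,*f(622,112),31))
E
python3 -m handwheel '[{"dx":1,"dy":0.2,"dz":0,"ax":0,"ay":0,"az":0},{"dx":1,"dy":0.2,"dz":0,"ax":0,"ay":0,"az":0},{"dx":1,"dy":0.2,"dz":0,"ax":0,"ay":0,"az":0},{"dx":1,"dy":0.2,"dz":0,"ax":0,"ay":0,"az":0},{"dx":1,"dy":0.2,"dz":0,"ax":0,"ay":0,"az":0}]'
python3 -m handwheel '[{"dx":0.5,"dy":0.2,"dz":0,"ax":0,"ay":0,"az":0},{"dx":0,"dy":0,"dz":0,"ax":0,"ay":0,"az":0},{"dx":0,"dy":0,"dz":0,"ax":0,"ay":0,"az":0}]' |grep pos
python3 -c "
from h import *
snap('wrist','w2')
im,c=load('w2');cv2.imwrite('pics/w2b.png',cv2.resize(im[0:380,20:480],None,fx=1.57,fy=1.57,interpolation=cv2.INTER_CUBIC))"
```

```text
[251.6 168.8] 16 [ 514.2 -384.3   10. ]
[198.1 237.1] 59 [ 451.8 -462.8   10. ]
sep 100.26100451443747 mid [ 483.00913558 -423.58688456   10.        ]
c1 [ 499.7 -355.4   12. ]
c2 [ 542.  -386.5   12. ]
c3 [ 469.5 -483.2   12. ]
c4 [ 426.4 -451.2   12. ]
s1 [324.5 147. ] 37 [ 585.6 -356.5   46. ]
s2 [359.  119.8] 41 [ 616.2 -331.7   46. ]
s3 [372.4 138.6] 44 [ 630.  -348.8   46. ]
s4 [338.5 164.8] 40 [ 599.7 -373.5   46. ]
cell [ 607.87842113 -352.62342542   46.        ]
win [ 608.33030292 -353.45167935   46.        ] barbs [ 629.47605516 -326.38772457   22.        ] [ 641.74503333 -339.89093113   22.        ]
vB [ 709.03832673 -295.84059418   31.        ]
time_s: 1.92
ee_pos: [568.8, -237.4, 239.4]
tcp_rot: [0.707, 0.708, 0.0, 0.0]
wrist_force: [-0.4, 0.6, -0.1]
gripper_width: 85.2
grip_force: 0.0
ee_pos: [574.9, -223.3, 239.5]
```

View pics/w2b.png

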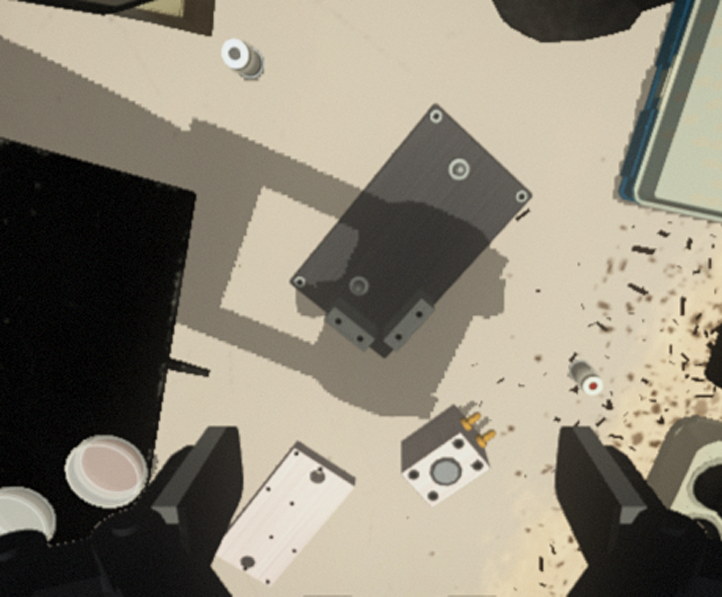

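The fly-over shows the whole jig, in crop pixels. The pins are at (459,169) and (359,286), the end fence at (350,327) and the side fence at (408,325). Vial A is at (237,55) and vial B at (590,383). The plate at (285,515) is fully lit here.

Run:
```python
from h import *
im,c=load('w2'); f=lambda a,b:(a/1.57+20,b/1.57)
g=cv2.cvtColor(im,cv2.COLOR_BGR2GRAY).astype(float)
P=[]
for p in[(459,169),(359,286)]:
    u,v=map(lambda q:int(round(q)),f(*p)); w=8; q=g[v-w:v+w+1,u-w:u+w+1]
    m=(q>1.25*np.median(q)).astype(np.uint8); ct,_=cv2.findContours(m,0,2); k=max(ct,key=cv2.contourArea)
    (cx,cy),rad=cv2.minEnclosingCircle(k); cx+=u-w;cy+=v-w; X=ray(c,cx,cy,22);P.append(X);print('pin',round(cx,1),round(cy,1),round(rad,1),X.round(1),ray(c,cx,cy,15).round(1))
d=P[0]-P[1];print('sep',np.linalg.norm(d),'mid',((P[0]+P[1])/2).round(1),'yaw_y',np.arctan2(d[1],d[0]))
for n,p,z in[('jigcornTop',(435,103),15),('jigcornR',(532,196),15),('cornL',(291,283),15),('cornBot',(386,357),15),('fence end top inner L',(340,300),43),('end top R inner',(376,336),43),('side top in L',(384,341),43),('side top in R',(421,299),43),('vA',(235,52),34),('vB',(592,385),31)]: print(n,ray(c,*f(*p),z).round(1))
H=[]
for p in[(317,476),(247,563)]:
    uv,a,X=dark(im,c,*f(*p),11); print('hole',uv.round(1),a,X.round(1)); H.append(X)
d=H[0]-H[1];print(np.linalg.norm(d),((H[0]+H[1])/2).round(1),np.arctan2(d[1],d[0]))
# plate by mask
for fn,(u,v) in dict(w1=((296)/1.42+20+20,290/1.42),w2=f(270,500)).items():
    im,c=load(fn); hsv=cv2.cvtColor(im,cv2.COLOR_BGR2HSV)
    print(fn,[im[int(f(*q)[1]),int(f(*q)[0])].tolist() for q in[(290,520),(350,550),(330,468)]])
B=[]
im,c=load('w2')
for p in[(413,475),(459,444),(477,466),(432,496)]:
    uv,a,X=dark(im,c,*f(*p),46,6); print(uv.round(1),a,X.round(1)); B.append(X)
print('cell',np.mean(B,0),np.arctan2(*(B[1]-B[0])[1::-1]))
```

```text
pin 311.9 107.2 6.6 [ 612.2 -153.2   22. ] [ 612.9 -153.4   15. ]
pin 248.1 181.4 6.1 [ 548.3 -227.8   22. ] [ 547.8 -229.5   15. ]
sep 98.18071537032377 mid [ 580.3 -190.5   22. ] yaw_y 0.862947038673625
jigcornTop [ 597.2 -115.    15. ]
jigcornR [ 661.1 -170.4   15. ]
cornL [ 502.4 -228.4   15. ]
cornBot [ 566.5 -281.7   15. ]
fence end top inner L [ 538.3 -232.7   43. ]
end top R inner [ 560.8 -256.6   43. ]
side top in L [ 565.9 -260.    43. ]
side top in R [ 589.4 -231.9   43. ]
vA [482.1 -90.1  34. ]
vB [ 708.4 -295.7   31. ]
hole [221.8 303. ] 52 [ 512.9 -381.2   11. ]
hole [177.2 357.9] 48 [ 452.4 -462.4   11. ]
101.23157272282727 [ 482.7 -421.8   11. ] 0.9309252851381874
w1 [[155, 174, 184], [159, 177, 188], [153, 175, 186]]
w2 [[212, 224, 232], [180, 200, 213], [87, 95, 103]]
[283.2 302. ] 25 [ 585.9 -356.8   46. ]
[311.5 282.2] 28 [ 615.9 -332.4   46. ]
[323.8 296. ] 26 [ 629.8 -349.2   46. ]
[295.3 315.5] 26 [ 599.5 -374.    46. ]
cell [ 607.78494376 -353.08701671   46.        ] 0.6838407479103052
```

```bash
python3 -m handwheel '[{"dx":0.35,"dy":0.06,"dz":0.77,"ax":0,"ay":0,"az":0},{"dx":0.35,"dy":0.06,"dz":0.77,"ax":0,"ay":0,"az":0},{"dx":0.35,"dy":0.06,"dz":0.77,"ax":0,"ay":0,"az":0},{"dx":0,"dy":0,"dz":0,"ax":0,"ay":0,"az":1},{"dx":0,"dy":0,"dz":0,"ax":0,"ay":0,"az":1}]' |grep pos
python3 -m handwheel '[{"dx":0,"dy":0,"dz":0,"ax":0,"ay":0,"az":1},{"dx":0,"dy":0,"dz":0,"ax":0,"ay":0,"az":1},{"dx":0,"dy":0,"dz":0,"ax":0,"ay":0,"az":1},{"dx":0,"dy":0,"dz":0,"ax":0,"ay":0,"az":1},{"dx":0,"dy":0,"dz":0,"ax":0,"ay":0,"az":1}]' |grep pos
python3 -m handwheel '[{"dx":0,"dy":0,"dz":0,"ax":0,"ay":0,"az":1},{"dx":0,"dy":0,"dz":0,"ax":0,"ay":0,"az":0.07},{"dx":0,"dy":0,"dz":0,"ax":0,"ay":0,"az":0},{"dx":0,"dy":0,"dz":0,"ax":0,"ay":0,"az":0},{"dx":0,"dy":0,"dz":0,"ax":0,"ay":0,"az":0}]'
cat >> h.py <<'E'
def tool():
    o=r.observe(); return o['ee_pos'],Ro.from_quat(o['tcp_rot']).as_matrix()
def proj(c,X):
    p=np.array(c['K'])@(np.array(c['R'])@np.array(X)+c['t']); return p[:2]/p[2]
E
python3 - <<'E'
from h import *
p,R=tool(); snap('wrist','jig'); im,c=load('jig'); np.savez('pics/jigpose.npz',p=p,R=R)
print(p,R[:,0])
g=cv2.cvtColor(im,cv2.COLOR_BGR2GRAY)
print('pred pins',proj(c,[580.7+.648*50,-191.6+.761*50,15]),proj(c,[580.7-.648*50,-191.6-.761*50,15]))
cv2.imwrite('pics/jigc.png',cv2.resize(im[0:300,180:400],None,fx=2,fy=2,interpolation=cv2.INTER_CUBIC))
E
```

```text
ee_pos: [579.2, -193.5, 168.1]
ee_pos: [579.7, -194.3, 169.9]
time_s: 3.47
ee_pos: [579.8, -193.7, 169.9]
tcp_rot: [0.907, 0.421, -0.0, -0.0]
wrist_force: [0.9, -0.4, 0.6]
gripper_width: 85.3
grip_force: 0.0
[ 579.80464485 -193.73252332  169.92773387] [ 6.46043760e-01  7.63300369e-01 -8.27409832e-05]
pred pins [273.95008997 131.62312991] [273.49991848 243.69714077]
```

View pics/jigc.png

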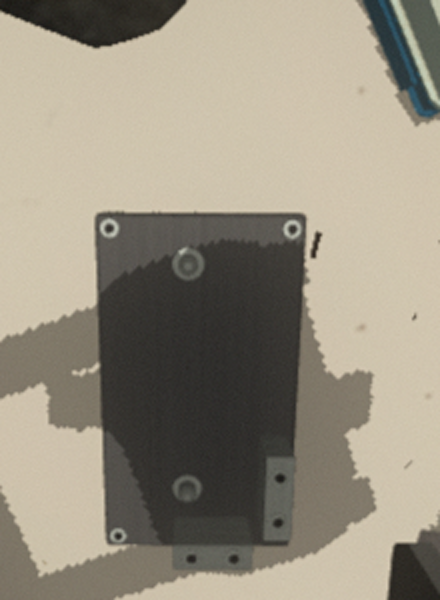

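Pins are at full-image pixels (274,132) and (273.5,244.5), within 1 px of prediction, and the fences are at the bottom and right as expected. Next I hover over the plate in the same geometry.

```bash
python3 -m handwheel '[{"dx":-0.98,"dy":0.31,"dz":0,"ax":0,"ay":0,"az":0},{"dx":-0.98,"dy":0.31,"dz":0,"ax":0,"ay":0,"az":0},{"dx":-0.98,"dy":0.31,"dz":0,"ax":0,"ay":0,"az":0},{"dx":-0.98,"dy":0.31,"dz":0.05,"ax":0,"ay":0,"az":0},{"dx":-0.98,"dy":0.31,"dz":0.05,"ax":0,"ay":0,"az":0}]' |grep pos
python3 -m handwheel '[{"dx":-0.98,"dy":0.31,"dz":0,"ax":0,"ay":0,"az":-0.35},{"dx":-0.98,"dy":0.31,"dz":0,"ax":0,"ay":0,"az":-0.35},{"dx":-0.98,"dy":0.31,"dz":0,"ax":0,"ay":0,"az":0},{"dx":0,"dy":0,"dz":0,"ax":0,"ay":0,"az":0},{"dx":0,"dy":0,"dz":0,"ax":0,"ay":0,"az":0}]'
python3 - <<'E'
from h import *
p,R=tool(); snap('wrist','plate'); im,c=load('plate'); np.savez('pics/platepose.npz',p=p,R=R)
print(p,R[:,0])
def circ(fn,u,v,z,rmin,rmax,w=22,s=6):
    im,c=load(fn);g=cv2.cvtColor(im,cv2.COLOR_BGR2GRAY);u,v=int(round(u)),int(round(v))
    q=cv2.resize(g[v-w:v+w,u-w:u+w],None,fx=s,fy=s,interpolation=cv2.INTER_CUBIC); q=cv2.GaussianBlur(cv2.equalizeHist(q),(0,0),3)
    k=cv2.HoughCircles(q,cv2.HOUGH_GRADIENT,1.5,200,param1=80,param2=15,minRadius=int(rmin*s),maxRadius=int(rmax*s))
    a,b,rr=k[0,0]; return (a+.5)/s-.5+u-w,(b+.5)/s-.5+v-w,rr/s
for fn,pts,zs in (('jig',[(274,132),(273.5,244.5)],(15,)),('plate',[proj(c,[512.9,-381.5,12]),proj(c,[452.5,-462,12])],(12,))):
    _,c=load(fn);P=[]
    for q in pts:
        a=circ(fn,*q,zs[0],4 if fn=='plate' else 6,7 if fn=='plate' else 10); P.append(ray(c,a[0],a[1],zs[0])); print(fn,np.round(q,1),np.round(a,1),P[-1].round(1))
    d=P[0]-P[1]; print('sep',np.linalg.norm(d).round(1),'mid',((P[0]+P[1])/2).round(2),'yaw',np.arctan2(d[1],d[0]).round(4))
# plate outline
im,c=load('plate'); cv2.imwrite('pics/platec.png',cv2.resize(im[60:300,180:400],None,fx=2.5,fy=2.5,interpolation=cv2.INTER_CUBIC))
E
```

```text
ee_pos: [519.5, -336.9, 167.2]
time_s: 4.35
ee_pos: [486.2, -423.2, 166.7]
tcp_rot: [0.895, 0.447, -0.0, -0.0]
wrist_force: [0.9, 0.1, 0.0]
gripper_width: 85.4
grip_force: 0.0
[ 486.23504041 -423.15055215  166.69892138] [6.00726774e-01 7.99454400e-01 7.65595475e-05]
jig [274 132] [273.7 131.2   7.9] [ 613.2 -153.2   15. ]
jig [273.5 244.5] [273.2 244.2   7.9] [ 547.8 -229.9   15. ]
sep 100.8 mid [ 580.47 -191.52   15.  ] yaw 0.8648
plate [270.1 135.3] [278.5 145.2   6. ] [ 513.5 -392.1   12. ]
plate [270.5 247.4] [255.7 248.5   6.8] [ 441.1 -454.7   12. ]
sep 95.7 mid [ 477.32 -423.43   12.  ] yaw 0.7128
```

View pics/platec.png

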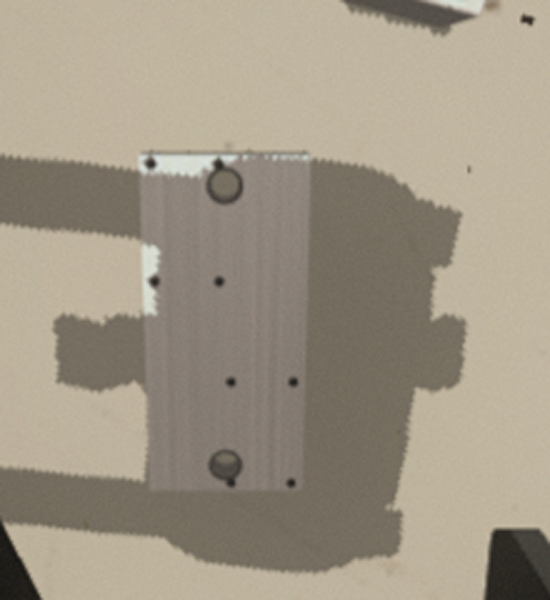

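Plate holes appear at full-image (269.6,134.0) and (270.0,245.6), and the edges are parallel to the tool axes. The Hough fit failed there, so I use these centres.

Run:
```python
from h import *
im,c=load('plate')
f=lambda a,b:((a+.5)/2.5-.5+180,(b+.5)/2.5-.5+60)
P=[ray(c,*f(*q),12) for q in[(224,185),(225,464)]]
d=P[0]-P[1];m=(P[0]+P[1])/2;print(np.linalg.norm(d),m,np.arctan2(d[1],d[0]))
C=[ray(c,*f(*q),12) for q in[(140,153),(310,154),(302,490),(149,490)]]
for i in range(4):print(np.linalg.norm(C[i]-C[i-1]).round(1),end=' ')
print('corners mid',np.mean(C,0), 'yaws',[np.arctan2(*(a-b)[1::-1]).round(3) for a,b in((C[0],C[3]),(C[1],C[2]))])
p,R=tool(); print('hand',p, 'local', R.T@(m-p))
```

```text
99.7672307953622 [ 483.16156988 -419.97909182   12.        ] 0.9270462004896737
120.4 55.3 120.1 56.2 corners mid [ 483.26837117 -420.26404623   12.        ] yaws [np.float64(0.921), np.float64(0.929)]
hand [ 486.73330097 -422.17750494  166.7733742 ] local [ -0.42242777  -4.11296732 154.7749744 ]
```

```bash
python3 -m handwheel '[{"dx":0,"dy":-0.14,"dz":0.8,"ax":0,"ay":0,"az":0},{"dx":0,"dy":0,"dz":1,"ax":0,"ay":0,"az":0},{"dx":0,"dy":0,"dz":1,"ax":0,"ay":0,"az":0},{"dx":0,"dy":0,"dz":1,"ax":0,"ay":0,"az":0},{"dx":0,"dy":0,"dz":0.5,"ax":0,"ay":0,"az":0}]' |grep pos
python3 -m handwheel '[{"dx":0,"dy":0,"dz":0.5,"ax":0,"ay":0,"az":0},{"dx":0,"dy":0,"dz":0.3,"ax":0,"ay":0,"az":0},{"dx":0,"dy":0,"dz":0.07,"ax":0,"ay":0,"az":0},{"dx":0,"dy":0,"dz":0,"ax":0,"ay":0,"az":0},{"dx":0,"dy":0,"dz":0,"ax":0,"ay":0,"az":0}]'
```

```text
ee_pos: [483.1, -417.4, 34.4]
time_s: 5.23
ee_pos: [484.2, -419.8, 13.2]
tcp_rot: [0.894, 0.447, 0.0, 0.001]
wrist_force: [0.5, 0.5, 1.3]
gripper_width: 85.8
grip_force: 0.0
```

```bash
python3 -m handwheel '[{"dx":0,"dy":0,"dz":0.03,"ax":0,"ay":0,"az":0},{"dx":0,"dy":0,"dz":0,"ax":0,"ay":0,"az":0},{"dx":0,"dy":0,"dz":0,"ax":0,"ay":0,"az":0},{"dx":0,"dy":0,"dz":0,"ax":0,"ay":0,"az":0},{"dx":0,"dy":0,"dz":0,"ax":0,"ay":0,"az":0}]' 50
python3 -m handwheel '[{"dx":0,"dy":0,"dz":0,"ax":0,"ay":0,"az":0},{"dx":0,"dy":0,"dz":0,"ax":0,"ay":0,"az":0},{"dx":0,"dy":0,"dz":0,"ax":0,"ay":0,"az":0},{"dx":0,"dy":0,"dz":0,"ax":0,"ay":0,"az":0},{"dx":0,"dy":0,"dz":0,"ax":0,"ay":0,"az":0}]' 50
```

```text
time_s: 5.65
ee_pos: [484.0, -419.8, 12.4]
tcp_rot: [0.894, 0.447, 0.0, 0.001]
wrist_force: [-1.3, 1.3, 8.9]
gripper_width: 53.5
grip_force: 61.9
time_s: 6.07
ee_pos: [484.0, -419.8, 12.4]
tcp_rot: [0.894, 0.447, 0.0, 0.001]
wrist_force: [-3.0, 2.1, 8.4]
gripper_width: 53.6
grip_force: 61.9
```

```bash
python3 -m handwheel '[{"dx":0,"dy":0,"dz":-0.3,"ax":0,"ay":0,"az":0},{"dx":0,"dy":0,"dz":-0.6,"ax":0,"ay":0,"az":0},{"dx":0,"dy":0,"dz":-0.8,"ax":0,"ay":0,"az":0},{"dx":0,"dy":0,"dz":-0.7,"ax":0,"ay":0,"az":0},{"dx":0,"dy":0,"dz":0,"ax":0,"ay":0,"az":0}]'
python3 -m handwheel '[{"dx":0,"dy":0,"dz":0,"ax":0,"ay":0,"az":0},{"dx":0,"dy":0,"dz":0,"ax":0,"ay":0,"az":0}]'
python3 - <<'E'
from h import *
p,R=tool(); snap('wrist','held'); im,c=load('held')
for x in(50,-50):
  X=p+R@np.array([x,0,-0.4]); print(X,proj(c,X))
cv2.imwrite('pics/heldc.png',im)
E
```

```text
time_s: 6.48
ee_pos: [484.8, -420.6, 88.1]
tcp_rot: [0.894, 0.447, 0.001, 0.003]
wrist_force: [-0.1, -0.4, -2.7]
gripper_width: 53.4
grip_force: 64.0
time_s: 6.65
ee_pos: [483.2, -419.1, 81.9]
tcp_rot: [0.894, 0.447, -0.0, -0.001]
wrist_force: [-0.3, 0.6, -3.1]
gripper_width: 53.2
grip_force: 63.9
[ 513.17503511 -379.09281697   82.3312173 ] [275.34368163 174.52540287]
[ 453.19584127 -459.10841623   82.31775319] [274.85122696 377.7374396 ]
```

Run:
```python
from h import *
im,c=load('held'); p,R=tool()
g=cv2.cvtColor(im,cv2.COLOR_BGR2GRAY)
u,v,w,s=275,174,30,4
q=cv2.resize(g[v-w:v+w,u-w:u+w],None,fx=s,fy=s,interpolation=cv2.INTER_CUBIC)
for p2 in(30,22,15):
    k=cv2.HoughCircles(cv2.GaussianBlur(q,(0,0),2),cv2.HOUGH_GRADIENT,1.5,20,param1=60,param2=p2,minRadius=7*s,maxRadius=15*s)
    if k is not None:
        for a,b,rr in k[0][:4]:
            U=(a+.5)/s-.5+u-w;V=(b+.5)/s-.5+v-w; print(p2,U.round(1),V.round(1),rr/s, (R.T@(ray(c,U,V,p[2]-.4)-p)).round(2))
        break
print(g[v-28:v+30:4,u-28:u+30:4])
```

```text
30 274.4 176.8 14.762501 [48.74 -0.18  0.41]
30 270.3 173.4 10.075 [50.11 -1.82  0.41]
[[115 112 114 116 113 113 116 112 114 115 114 118 117 113 114]
 [ 75  77  78  74  81  80  76  78  78  80  78  78  80  80  79]
 [134 134 141 139 139 135 139 138 139 139 139 139 142 141 134]
 [133 134 139 138 138  42  40 139 135 138 140 144 139 138 136]
 [133 134 139 139 139  40  38  98 132 140 136 142 137 141 135]
 [135 134 141 136 112  64 111 114  97  59 136 141 140 139 134]
 [136 134 141 137  58 113 113 116 111 110  64 141 136 139 134]
 [134 134 141  99  81 112 114 115 115 112  54 139 139 138 133]
 [134 128 138  86  81 109 111 112 113  83  55 138 138 138 133]
 [134 130 139 130  72  79  82  86  78  80  55 142 137 139 135]
 [134 133 140 136  61  77  75  77  79  53 130 138 138 139 134]
 [134 133 138 136 135  99  53  52  58 130 134 139 139 138 138]
 [135 133 137 134 134 131 133 139 136 132 133 140 138 139 134]
 [134 133 138 136 135 131 136 137 135 131 133 139 138 140 135]
 [137 133 136 135 134 132 136 136 135 133 134 140 139 140 134]]
```

The held plate's hole rim is at (274.4,176.8), radius 14.8 px. That puts the plate centre at about -0.8 mm along tool x, as the grasp pose implied. I carry it over the jig now.

```bash
python3 -m handwheel '[{"dx":0.5,"dy":-0.12,"dz":0,"ax":0,"ay":0,"az":0},{"dx":0.9,"dy":-0.23,"dz":0,"ax":0,"ay":0,"az":0},{"dx":1,"dy":-0.25,"dz":0,"ax":0,"ay":0,"az":0},{"dx":1,"dy":-0.25,"dz":0,"ax":0,"ay":0,"az":0},{"dx":1,"dy":-0.25,"dz":0,"ax":0,"ay":0,"az":0}]' |grep pos
python3 -m handwheel '[{"dx":1,"dy":-0.25,"dz":0,"ax":0,"ay":0,"az":0},{"dx":1,"dy":-0.25,"dz":0,"ax":0,"ay":0,"az":0},{"dx":1,"dy":-0.25,"dz":0,"ax":0,"ay":0,"az":0},{"dx":0.5,"dy":-0.12,"dz":0,"ax":0,"ay":0,"az":0},{"dx":0.14,"dy":-0.03,"dz":0,"ax":0,"ay":0,"az":0.7}]' |grep pos
for i in 1 2 3; do python3 -m handwheel '[{"dx":0,"dy":0,"dz":0,"ax":0,"ay":0,"az":0},{"dx":0,"dy":0,"dz":0,"ax":0,"ay":0,"az":0}]' |grep -E 'pos|rot'; done
python3 -c "
from h import *
p,R=tool();print(p,np.arctan2(R[1,0],R[0,0]),R[2])"
```

```text
ee_pos: [536.3, -292.0, 81.7]
ee_pos: [580.6, -187.1, 81.7]
ee_pos: [579.9, -189.8, 82.0]
tcp_rot: [0.907, 0.421, -0.001, -0.001]
ee_pos: [579.9, -190.9, 82.6]
tcp_rot: [0.908, 0.42, -0.0, -0.0]
ee_pos: [580.1, -190.9, 82.9]
tcp_rot: [0.908, 0.42, -0.0, -0.0]
[ 580.0556597  -190.91498674   82.94462197] 0.8662899963721721 [-4.47141942e-05 -2.94179126e-05 -9.99999999e-01]
```

```bash
python3 -m handwheel '[{"dx":0.02,"dy":0.025,"dz":0.4,"ax":0,"ay":0,"az":0},{"dx":0,"dy":0,"dz":0.6,"ax":0,"ay":0,"az":0},{"dx":0,"dy":0,"dz":0.4,"ax":0,"ay":0,"az":0},{"dx":0,"dy":0,"dz":0,"ax":0,"ay":0,"az":0},{"dx":0,"dy":0,"dz":0,"ax":0,"ay":0,"az":0}]'
python3 -m handwheel '[{"dx":0,"dy":0,"dz":0.05,"ax":0,"ay":0,"az":0},{"dx":0,"dy":0,"dz":0.05,"ax":0,"ay":0,"az":0},{"dx":0,"dy":0,"dz":0.05,"ax":0,"ay":0,"az":0},{"dx":0,"dy":0,"dz":0.05,"ax":0,"ay":0,"az":0},{"dx":0,"dy":0,"dz":0,"ax":0,"ay":0,"az":0}]'
```

```text
time_s: 8.45
ee_pos: [580.7, -190.4, 40.0]
tcp_rot: [0.908, 0.42, -0.001, -0.001]
wrist_force: [1.0, 0.4, -2.7]
gripper_width: 53.1
grip_force: 64.1
time_s: 8.87
ee_pos: [581.2, -190.4, 34.9]
tcp_rot: [0.908, 0.42, 0.0, 0.0]
wrist_force: [-0.1, -0.8, -3.8]
gripper_width: 53.2
grip_force: 64.1
```

```bash
python3 -m handwheel '[{"dx":0,"dy":0,"dz":0.05,"ax":0,"ay":0,"az":0},{"dx":0,"dy":0,"dz":0.04,"ax":0,"ay":0,"az":0},{"dx":0,"dy":0,"dz":0.04,"ax":0,"ay":0,"az":0},{"dx":0,"dy":0,"dz":0,"ax":0,"ay":0,"az":0}]'
python3 -m handwheel '[{"dx":0,"dy":0,"dz":0.04,"ax":0,"ay":0,"az":0},{"dx":0,"dy":0,"dz":0.04,"ax":0,"ay":0,"az":0},{"dx":0,"dy":0,"dz":0.03,"ax":0,"ay":0,"az":0},{"dx":0,"dy":0,"dz":0,"ax":0,"ay":0,"az":0}]'
```

```text
time_s: 9.2
ee_pos: [581.1, -190.4, 30.8]
tcp_rot: [0.908, 0.42, -0.0, -0.0]
wrist_force: [0.2, -0.0, -3.7]
gripper_width: 53.0
grip_force: 64.2
time_s: 9.53
ee_pos: [581.2, -190.5, 27.6]
tcp_rot: [0.908, 0.42, -0.0, -0.0]
wrist_force: [0.9, -0.6, -3.1]
gripper_width: 53.2
grip_force: 64.1
```

```bash
python3 -m handwheel '[{"dx":0,"dy":0,"dz":0.03,"ax":0,"ay":0,"az":0},{"dx":0,"dy":0,"dz":0,"ax":0,"ay":0,"az":0},{"dx":0,"dy":0,"dz":0,"ax":0,"ay":0,"az":0}]'
python3 -m handwheel '[{"dx":0,"dy":0,"dz":0.03,"ax":0,"ay":0,"az":0},{"dx":0,"dy":0,"dz":0,"ax":0,"ay":0,"az":0},{"dx":0,"dy":0,"dz":0,"ax":0,"ay":0,"az":0}]'
```

```text
time_s: 9.78
ee_pos: [581.3, -190.5, 27.5]
tcp_rot: [0.908, 0.42, 0.0, 0.0]
wrist_force: [-4.0, 1.4, 5.8]
gripper_width: 53.7
grip_force: 65.2
time_s: 10.03
ee_pos: [581.3, -190.5, 27.4]
tcp_rot: [0.908, 0.42, 0.0, 0.0]
wrist_force: [-8.9, 3.4, 14.5]
gripper_width: 53.4
grip_force: 66.5
```

The plate seated at the expected height, with 15 N up. I release and lift.

```bash
python3 -m handwheel '[{"dx":0,"dy":0,"dz":-0.05,"ax":0,"ay":0,"az":0},{"dx":0,"dy":0,"dz":0,"ax":0,"ay":0,"az":0},{"dx":0,"dy":0,"dz":0,"ax":0,"ay":0,"az":0},{"dx":0,"dy":0,"dz":0,"ax":0,"ay":0,"az":0},{"dx":0,"dy":0,"dz":0,"ax":0,"ay":0,"az":0}]' 85
python3 -m handwheel '[{"dx":0,"dy":0,"dz":-0.5,"ax":0,"ay":0,"az":0},{"dx":0,"dy":0,"dz":-1,"ax":0,"ay":0,"az":0},{"dx":0,"dy":0,"dz":-1,"ax":0,"ay":0,"az":0},{"dx":0,"dy":0,"dz":-1,"ax":0,"ay":0,"az":0},{"dx":0,"dy":0,"dz":-1,"ax":0,"ay":0,"az":0}]'
python3 -m handwheel '[{"dx":0,"dy":0,"dz":0,"ax":0,"ay":0,"az":0},{"dx":0,"dy":0,"dz":0,"ax":0,"ay":0,"az":0},{"dx":0,"dy":0,"dz":0,"ax":0,"ay":0,"az":0}]' |grep pos
python3 - <<'E'
from h import *
snap('wrist','seat'); im,c=load('seat'); p,R=tool(); print(p)
o=np.array([580.5,-191.5,0]); y=np.array([np.cos(.865),np.sin(.865),0]); x=np.array([y[1],-y[0],0])
pp=lambda a,b,z:proj(c,o+x*a+y*b+[0,0,z])
print([pp(a,b,27).round(1).tolist() for a,b in((-28,60),(28,60),(28,-60),(-28,-60),(0,50),(0,-50))])
g=cv2.cvtColor(im,cv2.COLOR_BGR2GRAY).astype(int)
u0,v0=pp(-28,20,27); u1,v1=pp(28,20,27)
print('row',int(v0),int(u0)-8,g[int(v0),int(u0)-8:int(u0)+9].tolist()); print(int(u1)-8,g[int(v1),int(u1)-8:int(u1)+9].tolist())
u,v=pp(-15,60,27); print('col',int(v)-10,g[int(v)-10:int(v)+10,int(u)].tolist())
u,v=pp(-15,-60,27); print('col',int(v)-10,g[int(v)-10:int(v)+10,int(u)].tolist())
cv2.imwrite('pics/seatc.png',cv2.resize(im[0:330,150:400],None,fx=1.8,fy=1.8))
E
```

```text
time_s: 10.45
ee_pos: [581.2, -190.5, 27.3]
tcp_rot: [0.908, 0.42, -0.0, -0.0]
wrist_force: [0.0, -0.1, -0.3]
gripper_width: 84.5
grip_force: 0.0
time_s: 10.87
ee_pos: [581.0, -190.4, 163.8]
tcp_rot: [0.908, 0.42, -0.0, -0.0]
wrist_force: [0.3, 0.3, -0.4]
gripper_width: 85.0
grip_force: 0.0
ee_pos: [581.0, -190.4, 161.7]
[ 580.77981839 -190.317428    161.11458308]
[[238.5, 125.1], [312.3, 125.2], [307.2, 267.4], [242.5, 267.2], [275.4, 138.5], [274.9, 256.8]]
row 176 231 [51, 51, 57, 52, 54, 52, 51, 53, 101, 126, 132, 131, 129, 129, 129, 132, 133]
302 [130, 128, 130, 129, 128, 129, 124, 108, 68, 49, 52, 51, 53, 52, 52, 52, 50]
col 115 [84, 84, 83, 85, 83, 82, 85, 82, 82, 84, 162, 207, 217, 216, 218, 217, 215, 184, 150, 133]
col 257 [127, 125, 122, 124, 126, 125, 126, 126, 126, 125, 96, 77, 59, 58, 68, 72, 73, 73, 71, 74]
```

The plate edges sit within about 0.5 mm of the prediction for a seated plate (left 239.5, right 309.5, top 125, bottom 267). Next is the block.

```bash
python3 -m handwheel '[{"dx":-0.71,"dy":0.84,"dz":0,"ax":0,"ay":0,"az":0},{"dx":-0.71,"dy":0.84,"dz":0,"ax":0,"ay":0,"az":0},{"dx":-0.71,"dy":0.84,"dz":0,"ax":0,"ay":0,"az":0},{"dx":-0.71,"dy":0.84,"dz":0,"ax":0,"ay":0,"az":0},{"dx":-0.71,"dy":0.84,"dz":0,"ax":0,"ay":0,"az":0}]' |grep pos
python3 -m handwheel '[{"dx":0,"dy":0,"dz":0,"ax":0,"ay":0,"az":1},{"dx":0,"dy":0,"dz":0,"ax":0,"ay":0,"az":1},{"dx":0,"dy":0,"dz":0,"ax":0,"ay":0,"az":0.1},{"dx":0,"dy":0,"dz":0,"ax":0,"ay":0,"az":0},{"dx":0,"dy":0,"dz":0,"ax":0,"ay":0,"az":0}]'
python3 - <<'E'
from h import *
p,R=tool(); snap('wrist','cell'); im,c=load('cell'); print(p,np.arctan2(R[1,0],R[0,0]))
y=np.array([np.cos(.683),np.sin(.683),0]);x=np.array([y[1],-y[0],0]);B=[]
for a,b in((-11,-19.6),(-11,19.6),(11,19.6),(11,-19.6)):
    q=proj(c,np.array([607.8,-352.9,46])+a*x+b*y); uv,A,X=dark(im,c,*q,46,7); print(q.round(1),uv.round(1),A,X.round(1));B.append(X)
m=np.mean(B,0);d=B[1]-B[0]+B[2]-B[3];print('cell',m.round(1),np.arctan2(d[1],d[0]).round(3),'local',(R.T@(m-p)).round(1),r.tip_reach)
E
```

```text
ee_pos: [607.9, -354.5, 160.6]
time_s: 12.0
ee_pos: [608.1, -352.8, 161.7]
tcp_rot: [0.942, 0.337, -0.0, -0.0]
wrist_force: [1.0, 0.3, -0.8]
gripper_width: 85.1
grip_force: 0.0
[ 608.13926233 -352.81272333  161.74053201] 0.6864815820915716
[260.5 230.7] [260.5 230.6] 62 [ 585.7 -356.7   46. ]
[260.1 181.5] [260.2 181.8] 65 [ 615.9 -332.2   46. ]
[289.8 181.6] [290.1 182. ] 70 [ 629.9 -349.4   46. ]
[288.9 230.9] [289.  230.8] 64 [ 599.6 -373.8   46. ]
cell [ 607.8 -353.    46. ] 0.68 local [ -0.4   0.  115.7] 8.0
```

```bash
python3 -m handwheel '[{"dx":0,"dy":0,"dz":1,"ax":0,"ay":0,"az":0.07},{"dx":0,"dy":0,"dz":1,"ax":0,"ay":0,"az":0},{"dx":0,"dy":0,"dz":1,"ax":0,"ay":0,"az":0},{"dx":0,"dy":0,"dz":0.8,"ax":0,"ay":0,"az":0},{"dx":0,"dy":0,"dz":0.4,"ax":0,"ay":0,"az":0}]' |grep pos
python3 -m handwheel '[{"dx":0,"dy":0,"dz":0.16,"ax":0,"ay":0,"az":0},{"dx":0,"dy":0,"dz":0,"ax":0,"ay":0,"az":0},{"dx":0,"dy":0,"dz":0,"ax":0,"ay":0,"az":0}]'
python3 -m handwheel '[{"dx":0,"dy":0,"dz":0,"ax":0,"ay":0,"az":0},{"dx":0,"dy":0,"dz":0,"ax":0,"ay":0,"az":0},{"dx":0,"dy":0,"dz":0,"ax":0,"ay":0,"az":0},{"dx":0,"dy":0,"dz":0,"ax":0,"ay":0,"az":0},{"dx":0,"dy":0,"dz":0,"ax":0,"ay":0,"az":0}]' 25
python3 -m handwheel '[{"dx":0,"dy":0,"dz":0,"ax":0,"ay":0,"az":0},{"dx":0,"dy":0,"dz":0,"ax":0,"ay":0,"az":0},{"dx":0,"dy":0,"dz":0,"ax":0,"ay":0,"az":0},{"dx":0,"dy":0,"dz":0,"ax":0,"ay":0,"az":0},{"dx":0,"dy":0,"dz":0,"ax":0,"ay":0,"az":0}]' 25
```

```text
ee_pos: [607.1, -352.1, 32.8]
time_s: 12.72
ee_pos: [608.9, -353.5, 33.3]
tcp_rot: [0.943, 0.332, 0.001, 0.001]
wrist_force: [0.5, -1.0, 1.0]
gripper_width: 85.3
grip_force: 0.0
time_s: 13.13
ee_pos: [608.6, -353.4, 32.7]
tcp_rot: [0.943, 0.332, 0.0, 0.0]
wrist_force: [-1.0, 0.1, 6.8]
gripper_width: 35.0
grip_force: 61.8
time_s: 13.55
ee_pos: [608.6, -353.4, 32.6]
tcp_rot: [0.943, 0.332, 0.0, 0.0]
wrist_force: [-0.7, 1.3, 6.2]
gripper_width: 34.9
grip_force: 61.7
```

```bash
python3 -m handwheel '[{"dx":0,"dy":0,"dz":-0.4,"ax":0,"ay":0,"az":0},{"dx":0,"dy":0,"dz":-0.7,"ax":0,"ay":0,"az":0},{"dx":0,"dy":0,"dz":-0.8,"ax":0,"ay":0,"az":0},{"dx":0,"dy":0,"dz":-0.43,"ax":0,"ay":0,"az":0},{"dx":0,"dy":0,"dz":0,"ax":0,"ay":0,"az":0}]'
python3 -m handwheel '[{"dx":0.2,"dy":-0.5,"dz":0,"ax":0,"ay":0,"az":0},{"dx":0.36,"dy":-0.9,"dz":0,"ax":0,"ay":0,"az":0},{"dx":0.4,"dy":-1,"dz":0,"ax":0,"ay":0,"az":0},{"dx":0.4,"dy":-1,"dz":0,"ax":0,"ay":0,"az":0},{"dx":0.37,"dy":-0.95,"dz":0,"ax":0,"ay":0,"az":0}]' |grep pos
python3 -m handwheel '[{"dx":0,"dy":0,"dz":0,"ax":0,"ay":0,"az":-1},{"dx":0,"dy":0,"dz":0,"ax":0,"ay":0,"az":-1},{"dx":0,"dy":0,"dz":0,"ax":0,"ay":0,"az":-0.15},{"dx":0,"dy":0,"dz":0,"ax":0,"ay":0,"az":0},{"dx":0,"dy":0,"dz":0,"ax":0,"ay":0,"az":0}]'
python3 -m handwheel '[{"dx":0,"dy":0,"dz":0,"ax":0,"ay":0,"az":0},{"dx":0,"dy":0,"dz":0,"ax":0,"ay":0,"az":0}]' |grep pos
cat >> h.py <<'E'
def injig():
    p,R=tool(); o=np.array([580.5,-191.5,0]);y=np.array([np.cos(.865),np.sin(.865),0]);x=np.array([y[1],-y[0],0])
    print('TCP in jig',(x@(p-o)).round(2),(y@(p-o)).round(2),p[2].round(2),'yaw err',(np.arctan2(R[1,0],R[0,0])-.865).round(4))
E
python3 -c "
from h import *
injig()"
```

```text
time_s: 13.97
ee_pos: [609.3, -353.9, 105.6]
tcp_rot: [0.943, 0.332, 0.001, 0.002]
wrist_force: [0.8, -0.1, -2.4]
gripper_width: 34.6
grip_force: 60.6
ee_pos: [565.7, -217.4, 100.0]
time_s: 14.8
ee_pos: [566.7, -219.1, 100.9]
tcp_rot: [0.909, 0.418, -0.0, -0.0]
wrist_force: [0.3, -0.3, -3.6]
gripper_width: 34.5
grip_force: 61.2
ee_pos: [566.9, -219.2, 101.3]
TCP in jig 7.62 -29.94 101.28 yaw err -0.002
```

```bash
python3 -m handwheel '[{"dx":0,"dy":0,"dz":0.5,"ax":0,"ay":0,"az":-0.02},{"dx":0,"dy":0,"dz":0.5,"ax":0,"ay":0,"az":0},{"dx":0,"dy":0,"dz":0.32,"ax":0,"ay":0,"az":0},{"dx":0,"dy":0,"dz":0,"ax":0,"ay":0,"az":0},{"dx":0,"dy":0,"dz":0,"ax":0,"ay":0,"az":0}]'
python3 -m handwheel '[{"dx":0,"dy":0,"dz":0.03,"ax":0,"ay":0,"az":0},{"dx":0,"dy":0,"dz":0.03,"ax":0,"ay":0,"az":0},{"dx":0,"dy":0,"dz":0,"ax":0,"ay":0,"az":0},{"dx":0,"dy":0,"dz":0,"ax":0,"ay":0,"az":0}]'
python3 -m handwheel '[{"dx":0,"dy":0,"dz":0.02,"ax":0,"ay":0,"az":0},{"dx":0,"dy":0,"dz":0,"ax":0,"ay":0,"az":0},{"dx":0,"dy":0,"dz":0,"ax":0,"ay":0,"az":0}]'
```

```text
time_s: 15.38
ee_pos: [566.9, -219.0, 61.9]
tcp_rot: [0.908, 0.42, -0.0, -0.0]
wrist_force: [0.2, 0.4, -3.0]
gripper_width: 34.8
grip_force: 61.9
time_s: 15.72
ee_pos: [567.0, -219.1, 60.6]
tcp_rot: [0.908, 0.42, 0.0, 0.0]
wrist_force: [-0.3, 0.4, -2.4]
gripper_width: 34.8
grip_force: 61.9
time_s: 15.97
ee_pos: [566.9, -219.0, 59.6]
tcp_rot: [0.908, 0.42, 0.0, 0.0]
wrist_force: [-0.2, -0.3, -2.1]
gripper_width: 34.4
grip_force: 61.9
```

```bash
python3 -m handwheel '[{"dx":0,"dy":0,"dz":0.025,"ax":0,"ay":0,"az":0},{"dx":0,"dy":0,"dz":0,"ax":0,"ay":0,"az":0},{"dx":0,"dy":0,"dz":0,"ax":0,"ay":0,"az":0}]'
python3 -m handwheel '[{"dx":-0.08,"dy":0.06,"dz":0,"ax":0,"ay":0,"az":0},{"dx":-0.08,"dy":0.06,"dz":0,"ax":0,"ay":0,"az":0},{"dx":-0.05,"dy":0.04,"dz":0,"ax":0,"ay":0,"az":0},{"dx":0,"dy":0,"dz":0,"ax":0,"ay":0,"az":0},{"dx":0,"dy":0,"dz":0,"ax":0,"ay":0,"az":0}]'
python3 -c "
from h import *
injig()"
```

```text
time_s: 16.22
ee_pos: [567.1, -219.0, 59.3]
tcp_rot: [0.908, 0.42, 0.0, 0.0]
wrist_force: [-2.0, 1.7, 2.7]
gripper_width: 34.7
grip_force: 62.7
time_s: 16.63
ee_pos: [566.8, -227.4, 59.3]
tcp_rot: [0.908, 0.42, 0.0, 0.0]
wrist_force: [-0.6, 0.6, 5.0]
gripper_width: 34.7
grip_force: 63.0
TCP in jig 12.89 -36.23 59.27 yaw err 0.0013
```

```bash
cat >> h.py <<'E'
def force():
    injig(); f=r.observe()['wrist_force']; y=np.array([np.cos(.865),np.sin(.865),0]);x=np.array([y[1],-y[0],0]); print('F jig',(x@f).round(1),(y@f).round(1),f[2].round(1))
E
python3 -m handwheel '[{"dx":-0.05,"dy":0,"dz":0,"ax":0,"ay":0,"az":0},{"dx":0,"dy":0,"dz":0,"ax":0,"ay":0,"az":0},{"dx":0,"dy":0,"dz":0,"ax":0,"ay":0,"az":0}]' >/dev/null; python3 -c "
from h import *
force()"
python3 -m handwheel '[{"dx":-0.04,"dy":0,"dz":0,"ax":0,"ay":0,"az":0},{"dx":0,"dy":0,"dz":0,"ax":0,"ay":0,"az":0},{"dx":0,"dy":0,"dz":0,"ax":0,"ay":0,"az":0}]' >/dev/null; python3 -c "
from h import *
force()"
python3 -m handwheel '[{"dx":0,"dy":0.04,"dz":0,"ax":0,"ay":0,"az":0},{"dx":0,"dy":0,"dz":0,"ax":0,"ay":0,"az":0},{"dx":0,"dy":0,"dz":0,"ax":0,"ay":0,"az":0}]' >/dev/null; python3 -c "
from h import *
force()"
```

```text
TCP in jig 12.83 -37.38 59.29 yaw err 0.0014
F jig 1.4 4.8 5.5
TCP in jig 12.82 -37.58 59.37 yaw err 0.0017
F jig 2.2 11.9 3.8
TCP in jig 13.12 -37.5 59.32 yaw err 0.0017
F jig -8.1 12.0 9.7
```

```bash
python3 -m handwheel '[{"dx":0,"dy":0.03,"dz":0,"ax":0,"ay":0,"az":0},{"dx":0,"dy":0,"dz":0,"ax":0,"ay":0,"az":0},{"dx":0,"dy":0,"dz":0,"ax":0,"ay":0,"az":0}]' >/dev/null; python3 -c "
from h import *
force()"
python3 -m handwheel '[{"dx":0,"dy":0.03,"dz":0,"ax":0,"ay":0,"az":0},{"dx":0,"dy":0,"dz":0,"ax":0,"ay":0,"az":0},{"dx":0,"dy":0,"dz":0,"ax":0,"ay":0,"az":0}]'; python3 -c "
from h import *
force()"
```

```text
TCP in jig 13.59 -37.47 59.28 yaw err 0.0018
F jig -10.8 12.1 11.8
time_s: 17.88
ee_pos: [567.2, -229.4, 59.3]
tcp_rot: [0.908, 0.42, 0.001, -0.001]
wrist_force: [-2.1, 17.5, 12.1]
gripper_width: 34.9
grip_force: 64.0
TCP in jig 14.43 -37.49 59.26 yaw err 0.0017
F jig -12.9 12.0 12.1
```

```bash
python3 -m handwheel '[{"dx":0,"dy":0.03,"dz":0,"ax":0,"ay":0,"az":0},{"dx":0,"dy":0,"dz":0,"ax":0,"ay":0,"az":0},{"dx":0,"dy":0,"dz":0,"ax":0,"ay":0,"az":0}]' >/dev/null; python3 -c "
from h import *
force()"
python3 -m handwheel '[{"dx":0,"dy":0.03,"dz":0,"ax":0,"ay":0,"az":0},{"dx":0,"dy":0,"dz":0,"ax":0,"ay":0,"az":0},{"dx":0,"dy":0,"dz":0,"ax":0,"ay":0,"az":0}]'; python3 -c "
from h import *
force()
p,R=tool(); snap('side','sd'); print(R[2])
snap('wrist','fin'); im,c=load('fin')
o=np.array([580.5,-191.5,0]); y=np.array([np.cos(.865),np.sin(.865),0]); x=np.array([y[1],-y[0],0])
for a,b,z in((14-18,-12,73),(14+18,-12,73),(32,-30,43),(32,-24,43),(14,-38,73)): print(a,b,z,proj(c,o+x*a+y*b+[0,0,z]).round(1))
cv2.imwrite('pics/finc.png',cv2.resize(im[130:410,180:400],None,fx=2.1,fy=2.1,interpolation=cv2.INTER_CUBIC))
"
```

```text
TCP in jig 14.7 -37.49 59.24 yaw err 0.0017
F jig -18.6 11.7 16.7
time_s: 18.38
ee_pos: [567.5, -229.6, 59.3]
tcp_rot: [0.908, 0.42, -0.0, -0.003]
wrist_force: [-14.4, 24.8, 20.9]
gripper_width: 34.8
grip_force: 65.0
TCP in jig 14.83 -37.47 59.28 yaw err 0.0018
F jig -27.1 9.5 20.9
[ 0.00188036 -0.00569635 -0.99998201]
-4 -12 73 [225.9 244.8]
32 -12 73 [320.6 245.3]
32 -30 43 [311.2 254.5]
32 -24 43 [311.7 242.9]
14 -38 73 [273.1 304.5]
```

View pics/finc.png

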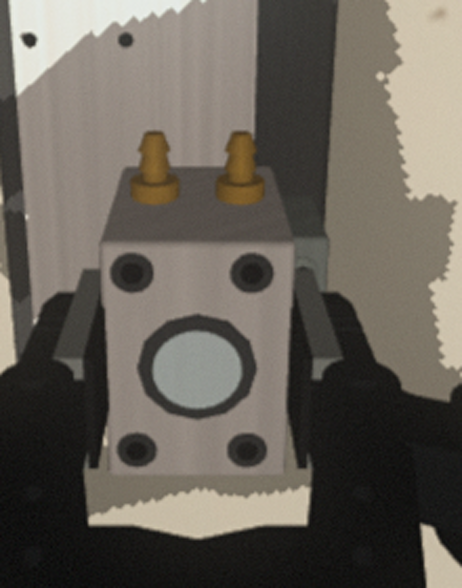

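The picture shows the block upright on the plate, tight to the side fence (its right edge at crop x=293), barbs pointing away from the end fence and fingers clear of both. I'll push slightly harder towards the end fence and ease the side push.

```bash
python3 -m handwheel '[{"dx":-0.03,"dy":0,"dz":0,"ax":0,"ay":0,"az":0},{"dx":0,"dy":0,"dz":0,"ax":0,"ay":0,"az":0},{"dx":0,"dy":0,"dz":0,"ax":0,"ay":0,"az":0}]' >/dev/null; python3 -c "
from h import *
force()"
python3 -m handwheel '[{"dx":-0.02,"dy":-0.01,"dz":0,"ax":0,"ay":0,"az":0},{"dx":0,"dy":0,"dz":0,"ax":0,"ay":0,"az":0},{"dx":0,"dy":0,"dz":0,"ax":0,"ay":0,"az":0},{"dx":0,"dy":0,"dz":0,"ax":0,"ay":0,"az":0},{"dx":0,"dy":0,"dz":0,"ax":0,"ay":0,"az":0}]'; python3 -c "
from h import *
force()"
```

```text
TCP in jig 14.84 -37.56 59.3 yaw err 0.002
F jig -25.8 17.9 19.3
time_s: 19.15
ee_pos: [567.4, -229.8, 59.3]
tcp_rot: [0.907, 0.42, 0.001, -0.003]
wrist_force: [-1.6, 31.2, 17.6]
gripper_width: 35.0
grip_force: 64.5
TCP in jig 14.82 -37.65 59.34 yaw err 0.0021
F jig -21.5 22.7 17.6
```

```bash
python3 -c "
from h import *
force(); print(r.hand_in())"
```

```text
TCP in jig 14.82 -37.65 59.34 yaw err 0.0021
F jig -21.5 22.7 17.6
the job is handed in; nothing more can be done
None
```

I handed the job in at about 19 s of the 64 s limit (no verdict was returned): the backplate is seated flush over both pins, and the block is held flat in the corner with its barbs away from the end fence, pushing towards each fence with about 22 N at the wrist; no move came near either vial.

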